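# Hook out the loop tray and stock its round nest

## Robot

A 7-joint arm with a two-finger parallel gripper is mounted at the origin on the work surface. World frame = base frame: x ahead of the robot, y to its left, z up, the work surface at z = 0. Lengths are in mm, angles in rad, forces in N, time in s.
With the tool pointing down it reaches from about 400 to 875 mm from the base axis. Payload 4.4 kg.
Tool frame: the origin (TCP) lies on the centre line of the jaws, within the pads' length; the fingertips stand 19 mm ahead of it and the grasp point (between the pads) is the TCP; z points along the fingers, y is the line along which they close (so a half turn about z gives the same grasp; the last joint's range is limited). The gripper opens to 85 mm and grips with 20 to 120 N. Pads are 22 mm wide; open, the fingers measure 114 mm over their backs; the gripper's body (76 mm by 85 mm) begins 54 mm behind the grasp point. The pads swing forward as they close: fully open they stand 13 mm farther back than shut.
Start: joints at [-1.207, 0.628, 0.038, 1.517, -0.027, 0.996, -0.02], TCP at [270.827, 590.906, 250.313] pointing down, gripper open.
Joint ranges: [-3.06, 3.06], [-0.37, 2.12], [-1.25, 1.32], [0.18, 2.47], [-1.1, 4.24], [0.23, 1.98], [-2.94, 2.94]. Speed limits (rad/s): [2.57, 2.57, 3.14, 3.14, 3.14, 3.14, 3.14].

## Interface

Orientations are given as [roll, pitch, yaw] about the fixed x, y, z axes, in that order (R = Rz(yaw) Ry(pitch) Rx(roll)).
In Python, from cell import ctrl, viewer, silhouettes gives the robot as it stands.
- The arm moves only by the shell command python3 -m creep 'ROWS'. ROWS is JSON, a list of rows, each an object with "jaw": the gripper command: -1 is shut, 1 is fully open, values between are in proportion; "xyz": the shift along the tool's x, y, z in mm, a list of three; "angular": the turn, a rotation vector about the tool's x, y, z in rad, a list of three. In form: [{"jaw": jaw, "xyz": [tx, ty, tz], "angular": [rx, ry, rz]}, ...]. A call has 1 to 12 rows; each row is the pose to reach, as a shift and turn from the pose commanded when the call began, along the tool's axes at that moment; what a row does not reach only later rows make up. A row lasts 1/8 s, in which the tool goes at most 62.5 mm and 10.7 degrees, less where a joint would pass 70% of its speed; a pose out of reach is approached as far as the arm can. A call with a gripper value outside its range is refused whole. The fingers move at their own pace and stop on an object; the grip force is fixed at half the most. Time passes only in rows, so rows that repeat a pose let the fingers close. It gives the time, the measured TCP pose, the force, the opening and the grip force at its end, in the units of the state.
- ctrl.read_state(): the state, without advancing time (a new reading comes with each control period).
- viewer.get_image(name): name is "scene" or "top" or "wrist"; returns (picture, depth): 420x560x3 uint8, red, green, blue; 420x560 float32, mm along the optical axis (not along the pixel's ray), 0 where there is no reading.
- viewer.camera_model(name): a dict with "fx", "fy", "cx", "cy" (pixels), "T" (4x4, takes a point from camera to world coordinates). Camera axes: x right, y down, z forward; pixel columns grow to the right and rows downward; lengths in mm; the calibration is good to about 2 mm. A picture is of the moment at which its call begins: read the wrist's pose just before it. camera_model takes no time and is no camera call; for the wrist camera it gives the pose at the moment of the call.
- ctrl.finish_job(): hands the job in; it is judged then, once.
Trained networks look in the newest picture that a camera, given by its name, has taken for a name from the list of things; names that differ only in an ending like _2 or _b are one class to them, and where a whole thing is asked for, a point or a joint stands for the part that bears it (a point fixed in the world has none). Each returns a list of dicts, best first, with "score" (0 to 1); they miss things now and then, are a little off and sometimes report something else, mostly with a low value. They report only what shows in the picture. A call takes as long as a camera call. They do not tell look-alikes from the thing itself.
- silhouettes(camera, target): "pixels" (420x560 bool, what is visible of it) and "xy" ([column, row] in pixels, amid what is visible of it).
The state is a dict: "clock": time; "qpos": joint angles; "qd": joint speeds; "tau": joint torques, N m; "eef_pos": TCP position; "tool_rot": TCP orientation; "force": force on the tool from outside, world axes, zero at the start; "torque": the same for the moment, N m; "width": finger opening in mm; "gripper_force": force on a finger pad.
Only numpy, scipy, OpenCV 4.12 (cv2) and the standard library are available. Lean on these libraries where they do the work, as an engineer would, in place of code of your own. Each camera call takes 0.05 s, during which the arm holds its last target. There are 200 camera calls.

## Task

Take the hook tool from its cradle, catch the steel pull loop of the tray under the low instrument stand with it and draw the tray out, with the hook and not with the fingers, until its front nests are well clear of the stand. Hang the hook back in its cradle as it was, then set the round bottle gently down, upright and fully home, in the tray's round nest. Leave the plain tray, the square bottle and the tube rack where they are.

Things in the scene. Friction and masses are not known exactly. Their poses are not given: they have to be found in the camera images.
- hook_handle (a point): Centre of the hook tool's black handle (120 long, 16 x 16 mm; tool 110 g, balances 20 mm ahead of here). x axis along it to the hook, z up. A 7 mm steel rod runs on ahead and bends straight down 115 mm from here, its leg reaching 45 mm below the axis. Starts level in the cradle, hook hanging down; 80 mm of handle is free between the forks, to grip from above across its width.
- hook_tip (a point): Lower end of the hook's vertical leg, on the rod's centre line (rod radius 3.5 mm), 115 mm ahead of and 45 mm below the handle's centre. From here a lip turns back 12 mm towards the handle (15.5 mm with its round end). Axes as the handle's.
- cradle_seat (a point): Where the handle's centre lies when the tool hangs in its cradle, 78 mm above the bench; x axis along the tool to its hook end. The cradle is a fixed grey stand (base 130 x 70 x 8 mm) with two forks 90 mm apart, each 10 mm thick; slots 21 mm wide, flaring to about 40 mm, open upwards, slot floor 70 mm and prong tops 93 mm above the bench.
- loop (a point): Steel pull loop lying flat in front of the blue tray: a U of 7 mm round bar. This point is the centre of its opening (44 mm along x, 47 along y, front corners cut), at the bar's mid height, 26 mm above the bench. x axis points to the tray, into the stand; pull to -x. Front bar's centre line is 25.5 mm to -x of here, tray's front wall 22 mm to +x.
- round_nest (a point): Centre of the mouth of the round nest in the loop tray's top: 49 mm wide, 22 mm deep, flat floor, 2 mm chamfer; 37 mm behind the front wall, 30 mm to +y of the middle. Axes as the tray's. The blue tray is 170 (x) x 120 (y) x 34 mm, 0.3 to 0.6 kg, loose on the bench in its bay (4 mm free either side); square nest beside the round one, two fixed low tins (14 mm above the top) in the rear half.
- square_nest (a point): Centre of the mouth of the square nest, 40 x 40 mm, 22 mm deep, beside the round one; stays empty.
- bottle_mid (a point): Round white bottle, 105 high, standing on the bench; straight body 44 mm in diameter up to 78 mm, then a shoulder and a 33 mm grey cap; about 0.17 kg (0.12 to 0.24). This point is on its axis, 52.5 mm above its foot; z axis up. Seated in the round nest it is 30.5 mm above the nest's mouth.
- rack_front (a point): Low aluminium instrument stand, fixed: 190 deep (x) x 286 wide (y), roof 55 to 63 mm above the bench, boxes on its rear half (up to 126 mm). Three upright 10 mm walls form two tray bays, centred 69 mm to either side of the middle, open at the front. This point is the middle of its front lower edge on the bench; x axis points into the stand, so what is clear of it has negative x here.
- plain_tab (a point): Bystander: blue tray of the same size in the other bay, without a loop. This point is the end of the short solid tab (21 mm long, 50 wide) on its front wall, 26 mm above the bench.
- square_bottle_mid (a point): Bystander: white bottle of square section, 44 x 44 mm, 102 high. This point is on its axis 51 mm up.
- tube_rack: Bystander: blue tube rack 160 x 90 x 52 mm with two tubes with orange caps, 118 high. Origin at the centre of its underside.
There are look-alikes about, which are no part of the job. Leave any yellow look-alike of the part that bears cradle_seat alone.

How it is judged:
By the outcome, as a careful person would: the job done as asked, in the order asked, and still so for the second after the job is handed in, with the robot touching nothing.
It also fails if it takes over 67 s, if anything falls off the work surface, if the arm or the gripper's body presses on something with over 40 N, if the wrist force passes 120 N, or if a joint passes its speed limit or range.

## Working session

There is one attempt and no reset: what is moved stays moved. The work goes in short steps, Python scripts to look and compute and a shell command to move; the robot and the scene stay as the last step left them, time stands still between calls to the robot, and variables do not carry over. Pictures are saved under pics/ and viewed, at most 10 in all, crops included, and the job is handed in when it is done.

```bash
ls; mkdir -p pics; python3 - <<'E'
from cell import ctrl,viewer
import cv2,numpy as np
s=ctrl.read_state();print({k:s[k] for k in('clock','eef_pos','tool_rot','width','force')})
a,d=viewer.get_image("top");b,e=viewer.get_image("scene")
np.savez('/tmp/a.npz',a=a,d=d,b=b,e=e)
cv2.imwrite('pics/top.png',a[:,:,::-1]);cv2.imwrite('pics/scene.png',b[:,:,::-1])
for n in("top","scene"):
  m=viewer.camera_model(n);print(n,m['fx'],m['cx'],m['cy'],np.round(m['T'],2).tolist())
E
```

```text
pics
{'clock': 0.0, 'eef_pos': array([270.57526957, 590.34647911, 249.39933824]), 'tool_rot': array([-3.13968105e+00,  2.22525196e-05,  2.71181355e+00]), 'width': 85.50743504973137, 'force': array([-0.63701947,  0.11545876,  0.80856658])}
top 473.9722664016982 281.691262380119 213.52018718643353 [[-0.0, -1.0, 0.09, 428.63], [-1.0, -0.0, -0.03, -55.92], [0.03, -0.09, -1.0, 1198.27], [0.0, 0.0, 0.0, 1.0]]
scene 420.0823714916421 273.3123580759256 212.53612501894358 [[0.43, 0.78, -0.45, 1064.64], [0.9, -0.38, 0.21, -299.35], [-0.01, -0.5, -0.87, 1094.34], [0.0, 0.0, 0.0, 1.0]]
```

View pics/top.png

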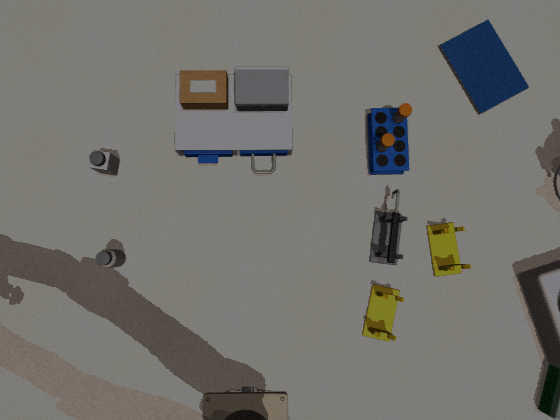

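View pics/scene.png

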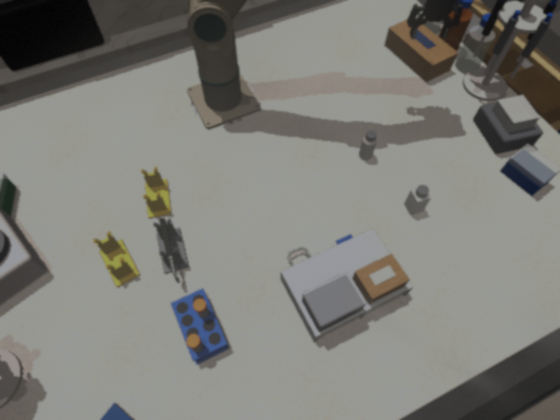

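```bash
cat > h.py <<'E'
from cell import ctrl,viewer,silhouettes
import numpy as np
def cloud(name,d):
    m=viewer.camera_model(name);v,u=np.indices(d.shape)
    P=np.stack([(u-m['cx'])/m['fx']*d,(v-m['cy'])/m['fy']*d,d],-1)
    W=P@m['T'][:3,:3].T+m['T'][:3,3]; W[d==0]=np.nan
    return W
E
python3 - <<'E'
from h import *
z=np.load('/tmp/a.npz')
W={'top':cloud('top',z['d']),'scene':cloud('scene',z['e'])}
import cv2
np.set_printoptions(suppress=True,precision=1)
for c in('top',):
  for t in('hook_handle','cradle_seat','loop','round_nest','bottle_mid','rack_front','plain_tab','square_bottle_mid','tube_rack'):
    for r in silhouettes(c,t)[:3]:
      p=r['pixels'];w=W[c][p];w=w[~np.isnan(w[:,0])]
      if len(w)<5: print(t,r['xy'],len(w));continue
      hi=np.percentile(w[:,2],98);ww=w[w[:,2]>hi-12]
      print(c,t,round(r['score'],2),np.round(r['xy']),p.sum(),'med',np.median(w,0),'topz',hi,'min',np.percentile(w,2,0),'max',np.percentile(w,98,0),'rect',cv2.minAreaRect(ww[:,:2].astype(np.float32)))
E
```

```text
top hook_handle 0.93 [396. 230.] 461 med [ 495.9 -352.9   85. ] topz 90.16929889569481 min [ 425.2 -368.3   36. ] max [ 591.1 -339.8   90.2] rect ((505.75677490234375, -355.4788818359375), (17.338714599609375, 169.1460723876953), 81.90216064453125)
top cradle_seat 0.9 [385. 242.] 1014 med [ 480.1 -338.3    9.2] topz 93.62061199549703 min [ 420.  -385.5    0.6] max [ 543.7 -312.9   93.6] rect ((481.5877990722656, -351.83026123046875), (47.4681282043457, 99.93732452392578), 82.5227279663086)
top cradle_seat 0.84 [382. 311.] 1567 med [ 295.8 -333.1    8.7] topz 92.50501348487832 min [ 233.  -373.9    1.5] max [ 357.9 -296.    92.5] rect ((296.0066223144531, -334.36077880859375), (47.965087890625, 99.82191467285156), 78.14234161376953)
top cradle_seat 0.61 [445. 248.] 1497 med [ 452.4 -497.     9.3] topz 92.83277785234796 min [ 392.2 -534.2    3.3] max [ 515.6 -463.5   92.8] rect ((453.13568115234375, -500.0262145996094), (99.21805572509766, 49.47243118286133), 7.150184631347656)
top loop 0.95 [261. 155.] 531 med [692.  -35.4  29.1] topz 61.42613962111068 min [642.  -96.3  -2.1] max [699
[... 1106 characters left out ...]
 155.] 426 med [688.9  92.   30.5] topz 37.8707215031968 min [669.2  39.1   1.4] max [698.5 147.8  37.9] rect ((683.6668090820312, 94.44447326660156), (30.188982009887695, 116.75708770751953), 2.695873737335205)
top square_bottle_mid 0.89 [103. 162.] 563 med [657.8 332.9  78.4] topz 104.43340514608899 min [640.4 321.6   8.4] max [681.1 362.5 104.4] rect ((663.1455078125, 344.1324462890625), (30.151371002197266, 32.208412170410156), 62.86214828491211)
top tube_rack 0.73 [385. 142.] 2671 med [ 716.  -350.    53.4] topz 120.11868120171361 min [ 646.9 -399.7    3.9] max [ 798.4 -312.9  120.1] rect ((742.61669921875, -354.8040466308594), (30.74278450012207, 113.86400604248047), 61.11453628540039)
```

The top view shows the stand at about (235,110), with the loop at (263,163) on the right-hand tray and the plain tab at (208,158). The grey cradle with the hook is at (388,235), with yellow look-alike cradles at (382,313) and (445,248). The round bottle is at (106,258) and the square one at (100,158). The scene view agrees.

```bash
cat >> h.py <<'E'
from scipy.spatial.transform import Rotation as Ro
np.set_printoptions(suppress=True,precision=2)
def rel(xyz,yaw_deg):
    s=ctrl.read_state();R=Ro.from_euler('xyz',s['tool_rot'])
    T=Ro.from_euler('xyz',[np.pi,0,np.radians(yaw_deg)])
    print('clock',s['clock'],'at',s['eef_pos'],np.degrees(s['tool_rot']),'w',s['width'],'F',s['force'])
    print('REL',R.inv().apply(np.array(xyz)-s['eef_pos']),(R.inv()*T).as_rotvec())
def axes2(p):
    c=p[:,:2].mean(0);w,v=np.linalg.eigh(np.cov((p[:,:2]-c).T));a=v[:,1];a=a*np.sign(a[0]);return c,np.degrees(np.arctan2(a[1],a[0]))
E
python3 - <<'E'
from h import *
z=np.load('/tmp/a.npz');W=cloud('top',z['d']).reshape(-1,3)
def sel(x0,x1,y0,y1,z0,z1):
    p=W[(W[:,0]>x0)&(W[:,0]<x1)&(W[:,1]>y0)&(W[:,1]<y1)&(W[:,2]>z0)&(W[:,2]<z1)];return p
p=sel(640,689,-80,0,20,40);print('loop',len(p),p.min(0),p.max(0))
p=sel(690,705,-110,170,50,70)
for y in range(-100,170,30):
  q=p[abs(p[:,1]-y)<6];print(y,q[:,0].min() if len(q) else None,end=' ')
p=sel(600,900,-150,200,50,70);print('rack y',p.min(0),p.max(0))
p=sel(660,700,30,160,25,45);print('plain',p.min(0),p.max(0))
m=viewer.camera_model('wrist');s=ctrl.read_state();R=Ro.from_euler('xyz',s['tool_rot']).as_matrix()
print('cam in tool',R.T@(m['T'][:3,3]-s['eef_pos']),R.T@m['T'][:3,:3],m['fx'])
rel([500,200,250],70);rel([482,-352,230],-8)
E
```

```text
loop 148 [640.97 -73.11  22.91] [688.15 -12.85  34.84]
-100 694.5506027816798 -70 694.9260602314342 -40 694.4406601900256 -10 694.3080841610331 20 693.3334237079414 50 693.665338156809 80 694.015164597139 110 692.6857277239324 140 691.9473614561161 rack y [ 691.62 -112.33   50.03] [885.08 174.03  69.88]
plain [668.36  31.73  25.15] [699.46 156.27  39.88]
cam in tool [  83.05   -0.69 -123.54] [[ 0.   -0.95 -0.32]
 [ 1.   -0.    0.  ]
 [-0.   -0.32  0.95]] 298.7101038395341
clock 0.55 at [270.82 590.89 250.32] [-180.     -0.    155.37] w 85.13872765845771 F [-0.29 -0.21 -0.3 ]
REL [-371.21 -259.85    0.31] [-0.   -0.    1.49]
clock 0.55 at [270.82 590.89 250.32] [-180.     -0.    155.37] w 85.13872765845771 F [-0.29 -0.21 -0.3 ]
REL [-584.86 -769.14   20.31] [-0.    0.    2.85]
```

```bash
python3 -m creep '[{"jaw":1,"xyz":[-371,-260,0],"angular":[0,0,1.49]},{"jaw":1,"xyz":[-371,-260,0],"angular":[0,0,1.49]},{"jaw":1,"xyz":[-371,-260,0],"angular":[0,0,1.49]},{"jaw":1,"xyz":[-371,-260,0],"angular":[0,0,1.49]},{"jaw":1,"xyz":[-371,-260,0],"angular":[0,0,1.49]},{"jaw":1,"xyz":[-371,-260,0],"angular":[0,0,1.49]},{"jaw":1,"xyz":[-371,-260,0],"angular":[0,0,1.49]},{"jaw":1,"xyz":[-371,-260,0],"angular":[0,0,1.49]},{"jaw":1,"xyz":[-585,-769,20],"angular":[0,0,2.85]},{"jaw":1,"xyz":[-585,-769,20],"angular":[0,0,2.85]},{"jaw":1,"xyz":[-585,-769,20],"angular":[0,0,2.85]},{"jaw":1,"xyz":[-585,-769,20],"angular":[0,0,2.85]}]'
python3 -c "
from h import *
rel([470,-352,230],-8)"
```

```text
clock: 2.05
eef_pos: [491.9, -51.4, 241.6]
tool_rot: [3.141, -0.001, 0.466]
force: [1.3, -0.8, 0.6]
width: 85.5
gripper_force: 0.0
clock 2.05 at [491.87 -51.4  241.57] [179.98  -0.07  26.72] w 85.45889927028728 F [ 1.34 -0.77  0.64]
REL [-154.72  258.66   11.45] [-0.   -0.    0.61]
```

```bash
python3 -m creep '[{"jaw":1,"xyz":[-155,258,12],"angular":[0,0,0.61]},{"jaw":1,"xyz":[-155,258,12],"angular":[0,0,0.61]},{"jaw":1,"xyz":[-155,258,12],"angular":[0,0,0.61]},{"jaw":1,"xyz":[-155,258,12],"angular":[0,0,0.61]},{"jaw":1,"xyz":[-155,258,12],"angular":[0,0,0.61]},{"jaw":1,"xyz":[-155,258,12],"angular":[0,0,0.61]},{"jaw":1,"xyz":[-155,258,12],"angular":[0,0,0.61]},{"jaw":1,"xyz":[-155,258,12],"angular":[0,0,0.61]}]'
python3 - <<'E'
from h import *
import cv2
s=ctrl.read_state();m=viewer.camera_model('wrist')
a,d=viewer.get_image('wrist');cv2.imwrite('pics/w1.png',a[:,:,::-1])
W=cloud('wrist',d)
for t in('hook_handle','cradle_seat'):
  for r in silhouettes('wrist',t)[:1]:
    w=W[r['pixels']];w=w[~np.isnan(w[:,0])];print(t,r['score'],len(w),np.percentile(w,[2,50,98],axis=0))
    if t=='hook_handle':
      q=w[(w[:,2]>80)];print('handle',*axes2(q),np.median(q[:,2]))
      c,a=axes2(q);u=np.array([np.cos(np.radians(a)),np.sin(np.radians(a))]);n=np.array([-u[1],u[0]])
      al=(q[:,:2]-c)@u;ac=(q[:,:2]-c)@n;print(np.percentile(al,[0.5,99.5]),np.percentile(ac,[2,98]),c,u)
    else:
      q=w[(w[:,2]>89)];print('prongs',cv2.minAreaRect(q[:,:2].astype(np.float32)),np.median(q[:,2]))
rel([482,-352,150],-8)
E
```

```text
clock: 3.05
eef_pos: [471.8, -348.1, 229.1]
tool_rot: [-3.14, -0.0, -0.136]
force: [-0.4, -0.4, -0.2]
width: 85.4
gripper_force: 0.0
hook_handle 0.85 2774 [[ 422.8  -368.29   77.44]
 [ 501.66 -355.75   85.5 ]
 [ 588.6  -341.18   87.15]]
handle [ 495.97 -355.01] -7.542340293596303 85.58884486806988
[-76.89  90.01] [-7.59  7.51] [ 495.97 -355.01] [ 0.99 -0.13]
cradle_seat 0.84 5216 [[ 426.4  -390.05    5.61]
 [ 479.06 -350.5     8.28]
 [ 543.37 -316.38   93.25]]
prongs ((479.8810729980469, -353.14208984375), (49.02065658569336, 100.2745132446289), 82.32183837890625) 92.08438672226046
clock 3.2 at [ 471.65 -348.66  229.3 ] [-179.96   -0.01   -7.79] w 85.32688911925149 F [-0.22  0.11  0.45]
REL [10.7   1.96 79.3 ] [-0. -0.  0.]
```

View pics/w1.png

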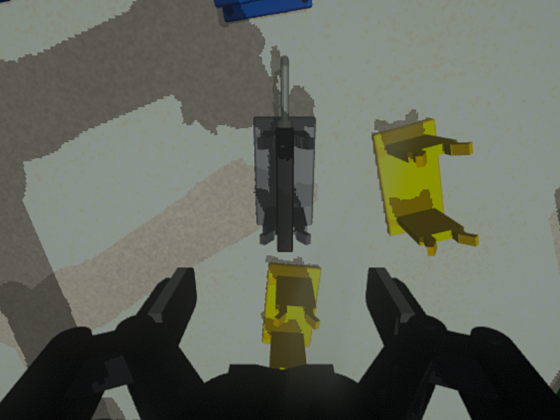

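The grey cradle and hook are ahead of the jaws at about (285,185), in line with them. The yellow look-alikes sit at (420,185) and (290,310). Next I grip the handle.

```bash
python3 -m creep '[{"jaw":1,"xyz":[23.5,3,60],"angular":[0,0,0]},{"jaw":1,"xyz":[23.5,3,110],"angular":[0,0,0]},{"jaw":1,"xyz":[23.5,3,151],"angular":[0,0,0]},{"jaw":1,"xyz":[23.5,3,151],"angular":[0,0,0]},{"jaw":-1,"xyz":[23.5,3,151],"angular":[0,0,0]},{"jaw":-1,"xyz":[23.5,3,151],"angular":[0,0,0]},{"jaw":-1,"xyz":[23.5,3,151],"angular":[0,0,0]},{"jaw":-1,"xyz":[23.5,3,151],"angular":[0,0,0]},{"jaw":-1,"xyz":[23.5,3,151],"angular":[0,0,0]},{"jaw":-1,"xyz":[23.5,3,151],"angular":[0,0,0]}]'
```

```text
clock: 4.45
eef_pos: [494.4, -356.3, 79.3]
tool_rot: [-3.141, -0.001, -0.138]
force: [-0.5, 1.3, 6.1]
width: 15.2
gripper_force: 58.8
```

```bash
python3 -m creep '[{"jaw":-1,"xyz":[0,0,-15],"angular":[0,0,0]},{"jaw":-1,"xyz":[0,0,-50],"angular":[0,0,0]},{"jaw":-1,"xyz":[0,0,-100],"angular":[0,0,0]},{"jaw":-1,"xyz":[22,-60,-105],"angular":[0,0,-0.13]},{"jaw":-1,"xyz":[22,-120,-105],"angular":[0,0,-0.13]},{"jaw":-1,"xyz":[22,-180,-105],"angular":[0,0,-0.13]},{"jaw":-1,"xyz":[22,-240,-105],"angular":[0,0,-0.13]},{"jaw":-1,"xyz":[22,-290,-105],"angular":[0,0,-0.13]},{"jaw":-1,"xyz":[22,-319,-105],"angular":[0,0,-0.13]},{"jaw":-1,"xyz":[22,-319,-105],"angular":[0,0,-0.13]},{"jaw":-1,"xyz":[22,-319,-105],"angular":[0,0,-0.13]}]'
python3 - <<'E'
from h import *
import cv2
s=ctrl.read_state();m=viewer.camera_model('wrist')
a,d=viewer.get_image('wrist');cv2.imwrite('pics/w2.png',a[:,:,::-1])
W=cloud('wrist',d);np.savez('/tmp/w2.npz',a=a,d=d,W=W)
for t in('loop','hook_handle'):
  for r in silhouettes('wrist',t)[:1]:
    w=W[r['pixels']];w=w[~np.isnan(w[:,0])];print(t,r['score'],r['xy'],len(w),np.percentile(w,[2,50,98],axis=0))
    if t=='hook_handle':
      q=w[(w[:,2]>120)];print('handle',*axes2(q),np.percentile(q,[1,50,99],axis=0))
p=W.reshape(-1,3);p=p[(p[:,2]>18)&(p[:,2]<33)&(p[:,0]<686)&(p[:,0]>620)&(p[:,1]>-85)&(p[:,1]<0)];print('loop',len(p),np.percentile(p,[1,50,99],axis=0))
f=p[p[:,0]<652];print('front',np.percentile(f,[1,50,99],axis=0))
rel([573,-43,180],0)
E
```

```text
clock: 5.82
eef_pos: [559.4, -44.6, 183.8]
tool_rot: [3.14, -0.001, -0.009]
force: [-0.1, -0.2, -1.0]
width: 15.2
gripper_force: 58.8
loop 0.93 [274.9, 44.8] 3578 [[642.1  -99.24   0.02]
 [690.66 -42.17  29.38]
 [696.74  13.39  35.3 ]]
hook_handle 0.87 [281.6, 240.5] 8198 [[520.86 -52.9  179.89]
 [586.89 -45.95 189.79]
 [655.44 -38.28 191.26]]
handle [586.47 -45.8 ] -0.6659497938236085 [[519.22 -53.15 178.54]
 [586.78 -45.94 189.79]
 [657.45 -37.98 191.41]]
loop 1117 [[639.92 -73.9   25.77]
 [659.13 -35.34  28.67]
 [685.45 -13.51  30.67]]
front [[639.85 -72.09  25.75]
 [645.06 -35.4   28.68]
 [651.89 -15.39  30.76]]
clock 5.975 at [559.39 -45.13 183.61] [179.96  -0.02  -0.63] w 14.52081663572604 F [-0.    0.22 -2.  ]
REL [13.59 -2.28  3.62] [ 0.   -0.   -0.01]
```

View pics/w2.png

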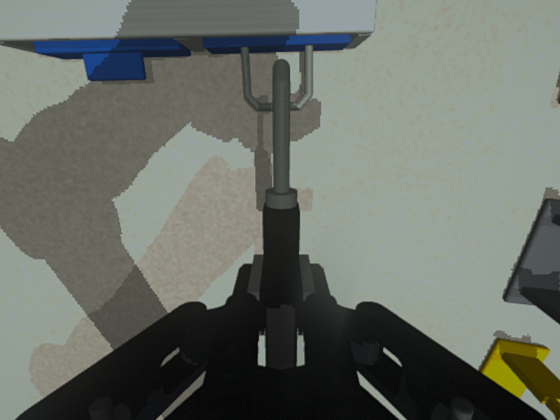

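The hook is held level. Its leg shows at (282,65), and the loop is ahead between (245,50) and (310,105), a little forward of the leg. I lower the leg into the opening.

```bash
python3 -m creep '[{"jaw":-1,"xyz":[12,-3.2,20],"angular":[0,0,0]},{"jaw":-1,"xyz":[12,-3.2,60],"angular":[0,0,0]},{"jaw":-1,"xyz":[12,-3.2,85],"angular":[0,0,0]},{"jaw":-1,"xyz":[12,-3.2,100],"angular":[0,0,0]},{"jaw":-1,"xyz":[12,-3.2,115],"angular":[0,0,0]},{"jaw":-1,"xyz":[12,-3.2,127],"angular":[0,0,0]},{"jaw":-1,"xyz":[12,-3.2,127],"angular":[0,0,0]},{"jaw":-1,"xyz":[12,-3.2,127],"angular":[0,0,0]}]'
python3 - <<'E'
from h import *
import cv2
a,d=viewer.get_image('wrist');W=cloud('wrist',d);b,e=viewer.get_image('scene')
w=cv2.resize(a[0:260,150:420],None,fx=1.4,fy=1.4);s=cv2.resize(b[200:340,210:400],None,fx=2.1,fy=2.1)
o=np.zeros((max(w.shape[0],s.shape[0]),w.shape[1]+s.shape[1],3),np.uint8);o[:w.shape[0],:w.shape[1]]=w;o[:s.shape[0],w.shape[1]:]=s
cv2.imwrite('pics/c1.png',o[:,:,::-1])
p=W.reshape(-1,3);f=p[(p[:,2]>18)&(p[:,2]<33)&(p[:,0]<652)&(p[:,0]>620)&(p[:,1]>-85)&(p[:,1]<0)];print('front',np.percentile(f,[1,50,99],axis=0))
q=p[(p[:,2]>52)&(p[:,2]<62)&(abs(p[:,1]+43)<12)&(p[:,0]>636)&(p[:,0]<688)];print('rod',np.percentile(q,[1,50,99],axis=0))
rel([571,-43,55],0)
E
```

```text
clock: 6.98
eef_pos: [572.0, -40.3, 56.7]
tool_rot: [3.141, -0.001, -0.008]
force: [0.6, 0.3, -0.7]
width: 14.7
gripper_force: 58.8
front [[639.86 -70.76  26.23]
 [645.02 -46.91  28.95]
 [651.69 -15.04  30.87]]
rod [[636.33 -44.72  52.28]
 [653.48 -41.45  58.02]
 [670.35 -37.96  59.98]]
clock 7.075 at [572.09 -40.24  56.9 ] [180.    -0.07  -0.47] w 14.975330237314564 F [ 1.76 -0.06 -1.5 ]
REL [-1.07  2.77  1.9 ] [ 0.   -0.   -0.01]
```

View pics/c1.png

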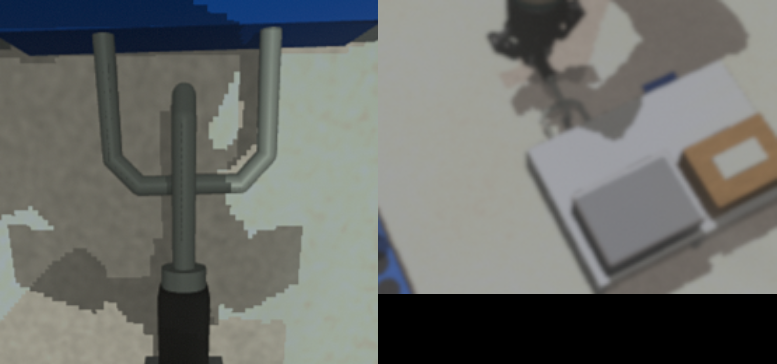

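The leg, at (183,95) in the crop, stands inside the loop behind the front bar at (183,185). I pull.

```bash
python3 -m creep '[{"jaw":-1,"xyz":[-8,2,0],"angular":[0,0,0]},{"jaw":-1,"xyz":[-15,2,0],"angular":[0,0,0]},{"jaw":-1,"xyz":[-19,2,0],"angular":[0,0,0]},{"jaw":-1,"xyz":[-23,2,0],"angular":[0,0,0]},{"jaw":-1,"xyz":[-28,2,0],"angular":[0,0,0]},{"jaw":-1,"xyz":[-34,2,0],"angular":[0,0,0]},{"jaw":-1,"xyz":[-40,2,0],"angular":[0,0,0]},{"jaw":-1,"xyz":[-46,2,0],"angular":[0,0,0]},{"jaw":-1,"xyz":[-52,2,0],"angular":[0,0,0]},{"jaw":-1,"xyz":[-58,2,0],"angular":[0,0,0]}]'
```

```text
clock: 8.32
eef_pos: [513.3, -41.7, 56.3]
tool_rot: [3.142, -0.0, -0.008]
force: [2.4, -0.3, -2.0]
width: 15.1
gripper_force: 58.7
```

```bash
python3 -m creep '[{"jaw":-1,"xyz":[-8,0,0],"angular":[0,0,0]},{"jaw":-1,"xyz":[-16,0,0],"angular":[0,0,0]},{"jaw":-1,"xyz":[-24,0,0],"angular":[0,0,0]},{"jaw":-1,"xyz":[-32,0,0],"angular":[0,0,0]},{"jaw":-1,"xyz":[-40,0,0],"angular":[0,0,0]},{"jaw":-1,"xyz":[-48,0,0],"angular":[0,0,0]},{"jaw":-1,"xyz":[-56,0,0],"angular":[0,0,0]},{"jaw":-1,"xyz":[-64,0,0],"angular":[0,0,0]},{"jaw":-1,"xyz":[-71,0,0],"angular":[0,0,0]},{"jaw":-1,"xyz":[-76,0,0],"angular":[0,0,0]},{"jaw":-1,"xyz":[-79,0,0],"angular":[0,0,0]},{"jaw":-1,"xyz":[-80,0,0],"angular":[0,0,0]}]'
python3 - <<'E'
from h import *
import cv2
a,d=viewer.get_image('top');W=cloud('top',d);p=W.reshape(-1,3)
a2,d2=viewer.get_image('wrist');W2=cloud('wrist',d2);q=W2.reshape(-1,3)
np.savez('/tmp/t3.npz',W=W,W2=W2)
for p in(p,q):
  t=p[(p[:,2]>29)&(p[:,2]<40)&(p[:,0]>540)&(p[:,0]<680)&(p[:,1]>-120)&(p[:,1]<30)];print('tray',len(t),np.percentile(t,[1,50,99],axis=0))
o=np.hstack([a[40:280,140:420],a2[0:240,140:420]]);cv2.imwrite('pics/c2.png',o[:,:,::-1])
rel([450,-43,55],0)
E
```

```text
clock: 9.82
eef_pos: [433.6, -41.1, 56.3]
tool_rot: [-3.142, -0.0, -0.008]
force: [1.7, 0.3, -1.1]
width: 14.7
gripper_force: 58.7
tray 1221 [[ 558.72 -100.35   29.4 ]
 [ 632.78  -43.16   33.96]
 [ 676.5    16.49   38.98]]
tray 617 [[540.19 -71.59  29.01]
 [550.17 -66.43  29.5 ]
 [559.54 -13.27  30.85]]
clock 9.925 at [433.56 -41.07  56.24] [-180.      0.     -0.47] w 14.7598193600978 F [ 1.65  0.   -1.78]
REL [16.45  1.8   1.24] [-0.    0.   -0.01]
```

View pics/c2.png

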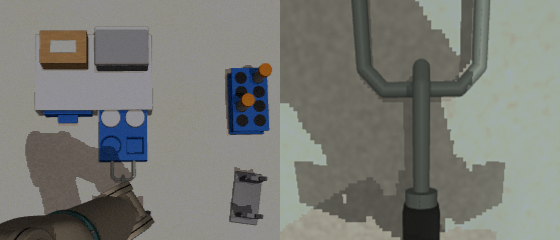

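The tray is out. Its two front nests, at (110,146) and (136,146) in the left crop, are fully clear of the stand, and the plain tray hasn't moved. I unhook and return to the cradle.

```bash
python3 -m creep '[{"jaw":-1,"xyz":[8,0,0],"angular":[0,0,0]},{"jaw":-1,"xyz":[18,-1,0],"angular":[0,0,0]},{"jaw":-1,"xyz":[18,-1,0],"angular":[0,0,0]},{"jaw":-1,"xyz":[18,-1,-20],"angular":[0,0,0]},{"jaw":-1,"xyz":[18,-1,-70],"angular":[0,0,0]},{"jaw":-1,"xyz":[18,-1,-128],"angular":[0,0,0]},{"jaw":-1,"xyz":[25,60,-130],"angular":[0,0,0.05]},{"jaw":-1,"xyz":[45,120,-130],"angular":[0,0,0.13]},{"jaw":-1,"xyz":[63,180,-130],"angular":[0,0,0.13]},{"jaw":-1,"xyz":[63,240,-130],"angular":[0,0,0.13]},{"jaw":-1,"xyz":[63,295,-130],"angular":[0,0,0.13]},{"jaw":-1,"xyz":[63,315,-130],"angular":[0,0,0.13]}]'
python3 -c "
from h import *
rel([494.4,-356,186],-7.8)"
```

```text
clock: 11.42
eef_pos: [492.1, -360.7, 186.2]
tool_rot: [3.139, 0.001, -0.143]
force: [0.6, -1.0, -1.7]
width: 15.1
gripper_force: 58.9
clock 11.425 at [ 492.08 -360.65  186.2 ] [179.86   0.05  -8.18] w 15.077311226633995 F [ 0.56 -0.96 -1.65]
REL [ 1.63 -4.94  0.19] [ 0.    0.   -0.01]
```

```bash
python3 -m creep '[{"jaw":-1,"xyz":[0,0,0],"angular":[0,0,0]},{"jaw":-1,"xyz":[0,0,0],"angular":[0,0,0]}]'
python3 - <<'E'
from h import *
import cv2
s=ctrl.read_state()
a,d=viewer.get_image('wrist');W=cloud('wrist',d);p=W.reshape(-1,3)
q=p[(p[:,2]>180)&(p[:,2]<200)&(p[:,0]>s['eef_pos'][0]+18)&(p[:,0]<620)&(abs(p[:,1]+358)<28)]
print('tool',len(q),*axes2(q),np.percentile(q,[1,50,99],axis=0))
z=np.load('/tmp/w2.npz')['W'].reshape(-1,3);q=z[(z[:,2]>178)&(z[:,2]<200)&(z[:,0]>577.5)&(abs(z[:,1]+45)<22)];print('ref w2 tool (tcp 559.4,-45.1,yaw -.63)',len(q),*axes2(q),np.percentile(q,[1,50,99],axis=0))
rel([494.4,-356,186],-7.7)
E
```

```text
clock: 11.68
eef_pos: [494.4, -354.0, 185.7]
tool_rot: [-3.139, 0.001, -0.136]
force: [0.2, 0.0, -1.1]
width: 14.9
gripper_force: 58.9
tool 4750 [ 547.12 -361.47] -7.970469056756246 [[ 513.15 -369.53  181.03]
 [ 541.7  -362.4   188.79]
 [ 591.21 -350.48  193.28]]
ref w2 tool (tcp 559.4,-45.1,yaw -.63) 4756 [612.51 -46.11] -0.6473094233132313 [[578.06 -53.37 178.94]
 [607.   -46.21 186.8 ]
 [657.11 -38.29 191.32]]
clock 11.725 at [ 494.6  -353.9   185.79] [-179.86    0.04   -7.77] w 15.268204621985673 F [-0.57  0.44 -1.57]
REL [ 0.09  2.11 -0.22] [-0.  0. -0.]
```

```bash
python3 -m creep '[{"jaw":-1,"xyz":[0,1.2,30],"angular":[0,0,0]},{"jaw":-1,"xyz":[0,1.2,60],"angular":[0,0,0]},{"jaw":-1,"xyz":[0,1.2,80],"angular":[0,0,0]},{"jaw":-1,"xyz":[0,1.2,90],"angular":[0,0,0]},{"jaw":-1,"xyz":[0,1.2,98],"angular":[0,0,0]},{"jaw":-1,"xyz":[0,1.2,103],"angular":[0,0,0]},{"jaw":-1,"xyz":[0,1.2,106],"angular":[0,0,0]},{"jaw":-1,"xyz":[0,1.2,106],"angular":[0,0,0]},{"jaw":-1,"xyz":[0,1.2,106],"angular":[0,0,0]}]'
```

```text
clock: 12.85
eef_pos: [494.1, -357.2, 80.2]
tool_rot: [-3.141, -0.0, -0.138]
force: [2.0, 1.5, -2.6]
width: 14.8
gripper_force: 58.8
```

```bash
python3 -m creep '[{"jaw":-1,"xyz":[0,0,1],"angular":[0,0,0]},{"jaw":-1,"xyz":[0,0,1.3],"angular":[0,0,0]},{"jaw":-1,"xyz":[0,0,1.3],"angular":[0,0,0]}]'
```

```text
clock: 13.22
eef_pos: [494.1, -357.3, 79.3]
tool_rot: [-3.141, -0.0, -0.138]
force: [0.1, 5.2, 4.6]
width: 14.9
gripper_force: 59.7
```

```bash
python3 -m creep '[{"jaw":-1,"xyz":[0,-1,0],"angular":[0,0,0]},{"jaw":-0.5,"xyz":[0,-1,0],"angular":[0,0,0]},{"jaw":0,"xyz":[0,-1,0],"angular":[0,0,0]},{"jaw":1,"xyz":[0,-1,0],"angular":[0,0,0]},{"jaw":1,"xyz":[0,-1,0],"angular":[0,0,0]},{"jaw":1,"xyz":[0,-1,0],"angular":[0,0,0]},{"jaw":1,"xyz":[0,-1,-15],"angular":[0,0,0]},{"jaw":1,"xyz":[0,-1,-60],"angular":[0,0,0]},{"jaw":1,"xyz":[0,-1,-120],"angular":[0,0,0]},{"jaw":1,"xyz":[-10,-1,-150],"angular":[0,0,0]},{"jaw":1,"xyz":[-22,-4,-150],"angular":[0,0,0]},{"jaw":1,"xyz":[-22,-4,-150],"angular":[0,0,0]}]'
python3 - <<'E'
from h import *
a,d=viewer.get_image('wrist');W=cloud('wrist',d)
for r in silhouettes('wrist','hook_handle')[:1]:
    w=W[r['pixels']];w=w[~np.isnan(w[:,0])];print(r['score'],len(w),np.percentile(w,[2,50,98],axis=0))
    q=w[(w[:,2]>80)];c,a=axes2(q);u=np.array([np.cos(np.radians(a)),np.sin(np.radians(a))])
    print('handle',c,a,np.median(q[:,2]),np.percentile((q[:,:2]-c)@u,[.5,99.5]))
rel([520,-150,230],50)
# tray nests from earlier top picture
W=np.load('/tmp/t3.npz')['W'];p=W.reshape(-1,3)
p=p[(p[:,0]>550)&(p[:,0]<680)&(p[:,1]>-115)&(p[:,1]<30)]
for y in(-90,-72,-40,-14,5):
  q=p[(abs(p[:,1]-y)<2)&(p[:,2]>29)&(p[:,2]<40)];print(y,np.sort(q[:,0])[:2])
n=p[(p[:,2]<24)&(p[:,2]>5)&(p[:,0]>585)&(p[:,0]<640)];l=n[n[:,1]>-43];print('nest px',np.percentile(l,[2,50,98],axis=0))
E
```

```text
clock: 14.72
eef_pos: [471.5, -349.9, 228.8]
tool_rot: [-3.14, 0.001, -0.139]
force: [0.4, 0.4, 0.2]
width: 85.3
gripper_force: 0.0
0.64 2643 [[ 422.8  -370.99   75.5 ]
 [ 499.95 -357.94   84.92]
 [ 587.48 -342.31   86.56]]
handle [ 492.43 -356.94] -7.944054444160635 85.05185565560328 [-72.8   92.91]
clock 14.825 at [ 472.5  -349.99  227.98] [-179.93    0.08   -7.91] w 85.57254326843693 F [1.19 0.48 0.06]
REL [  19.53 -204.63   -1.79] [-0.    0.   -1.01]
-90 [575.88 578.27]
-72 [551.28 553.57]
-40 [573.78 575.63]
-14 [551.26 553.67]
5 [573.56 573.62]
nest px [[591.39 -32.88   8.  ]
 [613.11 -10.35  12.47]
 [634.01  10.56  20.24]]
```

```bash
python3 -c "
from h import *
rel([475,-20,230],15);rel([409,301,230],40)"
```

```text
clock 14.825 at [ 472.5  -349.99  227.98] [-179.93    0.08   -7.91] w 85.57254326843693 F [1.19 0.48 0.06]
REL [ -42.93 -327.2    -1.56] [-0.   0.  -0.4]
clock 14.825 at [ 472.5  -349.99  227.98] [-179.93    0.08   -7.91] w 85.57254326843693 F [1.19 0.48 0.06]
REL [-152.48 -636.06   -1.03] [-0.    0.   -0.84]
```

```bash
python3 -m creep '[{"jaw":1,"xyz":[-43,-327,-2],"angular":[0,0,-0.4]},{"jaw":1,"xyz":[-43,-327,-2],"angular":[0,0,-0.4]},{"jaw":1,"xyz":[-43,-327,-2],"angular":[0,0,-0.4]},{"jaw":1,"xyz":[-43,-327,-2],"angular":[0,0,-0.4]},{"jaw":1,"xyz":[-43,-327,-2],"angular":[0,0,-0.4]},{"jaw":1,"xyz":[-152,-636,-2],"angular":[0,0,-0.84]},{"jaw":1,"xyz":[-152,-636,-2],"angular":[0,0,-0.84]},{"jaw":1,"xyz":[-152,-636,-2],"angular":[0,0,-0.84]},{"jaw":1,"xyz":[-152,-636,-2],"angular":[0,0,-0.84]},{"jaw":1,"xyz":[-152,-636,-2],"angular":[0,0,-0.84]},{"jaw":1,"xyz":[-152,-636,-2],"angular":[0,0,-0.84]},{"jaw":1,"xyz":[-152,-636,-2],"angular":[0,0,-0.84]}]'
python3 -m creep '[{"jaw":1,"xyz":[0,0,0],"angular":[0,0,0]},{"jaw":1,"xyz":[0,0,0],"angular":[0,0,0]}]'
python3 - <<'E'
from h import *
import cv2
a,d=viewer.get_image('wrist');W=cloud('wrist',d)
cv2.imwrite('pics/w4.png',a[:,:,::-1])
for r in silhouettes('wrist','bottle_mid')[:2]:
    w=W[r['pixels']];w=w[~np.isnan(w[:,0])];print(r['score'],r['xy'],len(w),np.percentile(w,[2,50,98],axis=0))
    q=w[w[:,2]>98];print('cap',len(q),cv2.minEnclosingCircle(q[:,:2].astype(np.float32)),q.mean(0))
rel([432,320,62],40)
E
```

```text
clock: 16.32
eef_pos: [408.3, 303.4, 229.6]
tool_rot: [-3.141, 0.002, 0.708]
force: [0.1, 0.4, -0.3]
width: 85.3
gripper_force: 0.0
clock: 16.58
eef_pos: [410.1, 298.6, 230.8]
tool_rot: [3.141, 0.001, 0.699]
force: [-0.1, -0.2, 0.1]
width: 85.1
gripper_force: 0.0
0.83 [274.1, 164.2] 1948 [[415.26 306.1   15.31]
 [435.12 325.74 104.02]
 [450.91 342.78 106.09]]
cap 1139 ((429.7882080078125, 322.0865173339844), 16.389711380004883) [430.3  322.51 104.77]
clock 16.675 at [410.11 298.99 230.99] [179.99   0.01  40.08] w 85.4941382637136 F [ 0.16 -0.21  0.33]
REL [ 30.31  -2.   168.98] [0. 0. 0.]
```

View pics/w4.png

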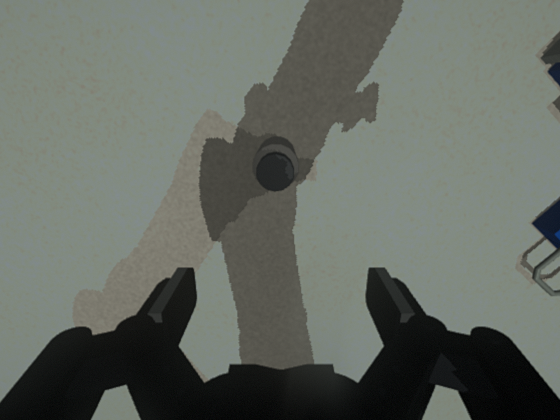

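The round bottle's cap is at (275,170), upright and clear of everything. I grasp it.

```bash
python3 -m creep '[{"jaw":1,"xyz":[30,-4,15],"angular":[0,0,0]},{"jaw":1,"xyz":[30,-4,65],"angular":[0,0,0]},{"jaw":1,"xyz":[30,-4,115],"angular":[0,0,0]},{"jaw":1,"xyz":[30,-4,150],"angular":[0,0,0]},{"jaw":1,"xyz":[30,-4,169],"angular":[0,0,0]},{"jaw":1,"xyz":[30,-4,169],"angular":[0,0,0]},{"jaw":-1,"xyz":[30,-4,169],"angular":[0,0,0]},{"jaw":-1,"xyz":[30,-4,169],"angular":[0,0,0]},{"jaw":-1,"xyz":[30,-4,169],"angular":[0,0,0]},{"jaw":-1,"xyz":[30,-4,169],"angular":[0,0,0]},{"jaw":-1,"xyz":[30,-4,169],"angular":[0,0,0]}]'
```

```text
clock: 18.05
eef_pos: [430.7, 322.9, 63.2]
tool_rot: [3.142, -0.002, 0.702]
force: [-0.2, -1.1, 5.6]
width: 42.2
gripper_force: 60.4
```

```bash
python3 -c "
from h import *
rel([490,-12,185],0)"
```

```text
clock 18.05 at [430.72 322.9   63.24] [180.    -0.13  40.21] w 42.18454625577221 F [-0.23 -1.15  5.64]
REL [-170.66  294.03 -122.13] [-0.  -0.   0.7]
```

```bash
python3 -m creep '[{"jaw":-1,"xyz":[0,0,-15],"angular":[0,0,0]},{"jaw":-1,"xyz":[0,0,-60],"angular":[0,0,0]},{"jaw":-1,"xyz":[0,0,-110],"angular":[0,0,0]},{"jaw":-1,"xyz":[-25,43,-122],"angular":[0,0,0.1]},{"jaw":-1,"xyz":[-53,92,-122],"angular":[0,0,0.25]},{"jaw":-1,"xyz":[-81,140,-122],"angular":[0,0,0.4]},{"jaw":-1,"xyz":[-109,188,-122],"angular":[0,0,0.55]},{"jaw":-1,"xyz":[-137,236,-122],"angular":[0,0,0.65]},{"jaw":-1,"xyz":[-160,275,-122],"angular":[0,0,0.7]},{"jaw":-1,"xyz":[-171,294,-122],"angular":[0,0,0.7]},{"jaw":-1,"xyz":[-171,294,-122],"angular":[0,0,0.7]},{"jaw":-1,"xyz":[-171,294,-122],"angular":[0,0,0.7]}]'
python3 - <<'E'
from h import *
import cv2
a,d=viewer.get_image('wrist');W=cloud('wrist',d);np.savez('/tmp/w5.npz',W=W,a=a)
cv2.imwrite('pics/w5.png',a[:,:,::-1])
p=W.reshape(-1,3)
p=p[(p[:,0]>540)&(p[:,0]<690)&(p[:,1]>-130)&(p[:,1]<40)]
t=p[(p[:,2]>30)&(p[:,2]<38)&(p[:,0]>570)];print('tray',len(t),np.percentile(t,[.5,50,99.5],axis=0))
for y in(-95,-42,10):
  q=t[abs(t[:,1]-y)<3];print(y,np.sort(q[:,0])[:3])
for x in(580,605,640):
  q=t[abs(t[:,0]-x)<3];print(x,np.percentile(q[:,1],[0,1,99,100]) if len(q) else 0)
n=p[(p[:,2]<31)&(p[:,2]>4)&(p[:,0]>580)&(p[:,0]<645)];
for nm,l in(('round',n[(n[:,1]>-45)&(n[:,1]<14)]),('square',n[(n[:,1]<-45)&(n[:,1]>-98)])):print(nm,len(l),np.percentile(l,[1,50,99],axis=0),cv2.minEnclosingCircle(l[:,:2].astype(np.float32)))
for r in silhouettes('wrist','bottle_mid')[:1]:
    w=W[r['pixels']];w=w[~np.isnan(w[:,0])];q=w[w[:,2]>200];print('bottle cap',len(q),np.percentile(w,[2,50,98],axis=0),cv2.minEnclosingCircle(q[:,:2].astype(np.float32)) if len(q) else 0)
rel([612,-12,140],0)
E
```

```text
clock: 19.55
eef_pos: [488.9, -10.9, 184.2]
tool_rot: [-3.14, 0.0, 0.003]
force: [0.1, 1.4, -1.4]
width: 42.1
gripper_force: 61.3
tray 10146 [[ 572.48 -100.98   30.68]
 [ 626.19  -43.07   33.67]
 [ 651.03   18.23   35.74]]
-95 [572.75 572.76 572.76]
-42 [572.54 572.54 572.54]
10 [572.33 572.34 572.34]
580 [-101.67 -100.37   16.81   17.77]
605 [-101.52 -101.15   18.43   18.6 ]
640 [-101.16 -100.18   17.34   18.35]
round 2952 [[587.28 -35.26  10.08]
 [612.21 -11.43  11.91]
 [633.07  12.39  30.09]] ((609.1530151367188, -11.610330581665039), 25.073665618896484)
square 2540 [[590.97 -91.74  10.05]
 [612.58 -75.42  12.01]
 [629.58 -54.53  30.54]] ((609.91943359375, -71.54668426513672), 28.32472038269043)
bottle cap 7839 [[486.19 -29.35 132.3 ]
 [501.87 -10.93 204.58]
 [509.09   7.23 226.35]] ((488.5376892089844, -11.02319049835205), 20.939619064331055)
clock 19.65 at [488.96 -10.63 183.98] [-179.94    0.03    0.25] w 42.66161027836848 F [-0.11  0.37 -0.53]
REL [123.06   1.95  43.92] [-0.  0.  0.]
```

View pics/w5.png

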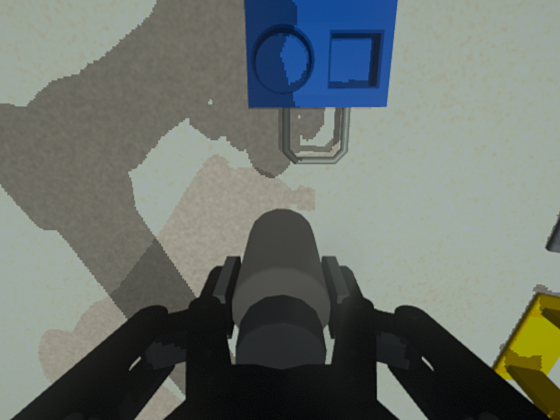

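```bash
python3 - <<'E'
from h import *
from scipy.optimize import least_squares
W=np.load('/tmp/w5.npz')['W'].reshape(-1,3)
for z0,z1 in((130,150),(150,170),(170,190)):
  q=W[(W[:,2]>z0)&(W[:,2]<z1)&(abs(W[:,1]+11)<18)&(W[:,0]>495)&(W[:,0]<525)]
  r=least_squares(lambda c:np.hypot(q[:,0]-c[0],q[:,1]-c[1])-22,[488,-11],loss='soft_l1');print(z0,len(q),r.x,r.cost)
E
```

```text
130 653 [486.98 -11.08] 16.85727331504123
150 908 [486.99 -11.06] 26.311141514035015
170 1336 [487.01 -11.03] 46.23482677226618
```

Tray and nests are clear: round nest at (283,58), square nest at (355,58), and the bottle hangs upright at (280,270). I move over the nest and lower part way.

```bash
python3 -m creep '[{"jaw":-1,"xyz":[40,1,0],"angular":[0,0,0]},{"jaw":-1,"xyz":[90,1,0],"angular":[0,0,0]},{"jaw":-1,"xyz":[122.4,1,10],"angular":[0,0,0]},{"jaw":-1,"xyz":[122.4,1,40],"angular":[0,0,0]},{"jaw":-1,"xyz":[122.4,1,65],"angular":[0,0,0]},{"jaw":-1,"xyz":[122.4,1,78],"angular":[0,0,0]},{"jaw":-1,"xyz":[122.4,1,78],"angular":[0,0,0]},{"jaw":-1,"xyz":[122.4,1,78],"angular":[0,0,0]}]'
python3 - <<'E'
from h import *
from scipy.optimize import least_squares
a,d=viewer.get_image('wrist');W=cloud('wrist',d).reshape(-1,3)
q=W[(W[:,2]>55)&(W[:,2]<85)&(abs(W[:,1]+11)<18)&(W[:,0]>617)&(W[:,0]<645)]
r=least_squares(lambda c:np.hypot(q[:,0]-c[0],q[:,1]-c[1])-22,[609,-11],loss='soft_l1');print('axis',len(q),r.x)
n=W[(W[:,2]<31)&(W[:,2]>4)&(W[:,0]>600)&(W[:,0]<645)&(W[:,1]>-45)&(W[:,1]<14)];print('nest',np.percentile(n,[1,99],axis=0))
t=W[(W[:,2]>30)&(W[:,2]<38)&(W[:,0]>560)&(W[:,0]<660)];print(np.percentile(t,[.5,99.5],axis=0))
rel([611,-11,75],0)
E
```

```text
clock: 20.65
eef_pos: [612.3, -13.0, 106.9]
tool_rot: [3.141, -0.002, 0.002]
force: [-0.9, -1.1, -0.5]
width: 42.4
gripper_force: 61.3
axis 1066 [610.49 -13.7 ]
nest [[602.73 -36.09  10.53]
 [626.36  12.48  30.02]]
[[ 573.38 -101.55   30.8 ]
 [ 659.44   17.77   35.54]]
clock 20.7 at [612.34 -13.16 107.07] [179.99  -0.11   0.12] w 42.909021010755815 F [ 0.6   0.2  -1.11]
REL [-1.4  -2.17 32.07] [ 0. -0.  0.]
```

```bash
python3 -m creep '[{"jaw":-1,"xyz":[-0.6,-1.7,2],"angular":[0,0,0]},{"jaw":-1,"xyz":[-0.6,-1.7,6],"angular":[0,0,0]},{"jaw":-1,"xyz":[-0.6,-1.7,10],"angular":[0,0,0]},{"jaw":-1,"xyz":[-0.6,-1.7,14],"angular":[0,0,0]},{"jaw":-1,"xyz":[-0.6,-1.7,17],"angular":[0,0,0]},{"jaw":-1,"xyz":[-0.6,-1.7,20],"angular":[0,0,0]},{"jaw":-1,"xyz":[-0.6,-1.7,20],"angular":[0,0,0]}]'
```

```text
clock: 21.58
eef_pos: [610.8, -11.5, 85.6]
tool_rot: [-3.142, 0.001, 0.002]
force: [0.2, 0.4, -2.4]
width: 42.5
gripper_force: 61.3
```

```bash
python3 -m creep '[{"jaw":-1,"xyz":[0,0,3],"angular":[0,0,0]},{"jaw":-1,"xyz":[0,0,6],"angular":[0,0,0]},{"jaw":-1,"xyz":[0,0,8],"angular":[0,0,0]},{"jaw":-1,"xyz":[0,0,9],"angular":[0,0,0]},{"jaw":-1,"xyz":[0,0,9.5],"angular":[0,0,0]},{"jaw":-1,"xyz":[0,0,9.5],"angular":[0,0,0]}]'
```

```text
clock: 22.32
eef_pos: [611.0, -11.5, 76.5]
tool_rot: [3.142, -0.0, 0.002]
force: [0.0, -0.3, -2.3]
width: 42.5
gripper_force: 61.3
```

```bash
python3 -m creep '[{"jaw":-1,"xyz":[0,0,0.7],"angular":[0,0,0]},{"jaw":-1,"xyz":[0,0,1.3],"angular":[0,0,0]},{"jaw":-1,"xyz":[0,0,1.3],"angular":[0,0,0]}]'
```

```text
clock: 22.7
eef_pos: [611.1, -11.5, 75.3]
tool_rot: [-3.141, -0.0, 0.002]
force: [-1.2, 0.2, 0.5]
width: 42.7
gripper_force: 61.5
```

```bash
python3 -m creep '[{"jaw":-1,"xyz":[0,0,0.5],"angular":[0,0,0]},{"jaw":-1,"xyz":[0,0,0.5],"angular":[0,0,0]}]'
```

```text
clock: 22.95
eef_pos: [611.1, -11.5, 75.3]
tool_rot: [-3.141, -0.0, 0.002]
force: [-2.0, -0.1, 6.1]
width: 42.3
gripper_force: 62.1
```

Bottle is on the floor of the nest (6 N). I release, rise and look.

```bash
python3 -m creep '[{"jaw":-0.2,"xyz":[0,0,0],"angular":[0,0,0]},{"jaw":0.3,"xyz":[0,0,0],"angular":[0,0,0]},{"jaw":1,"xyz":[0,0,0],"angular":[0,0,0]},{"jaw":1,"xyz":[0,0,0],"angular":[0,0,0]},{"jaw":1,"xyz":[0,0,0],"angular":[0,0,0]},{"jaw":1,"xyz":[0,0,-20],"angular":[0,0,0]},{"jaw":1,"xyz":[0,0,-60],"angular":[0,0,0]},{"jaw":1,"xyz":[0,0,-110],"angular":[0,0,0]},{"jaw":1,"xyz":[-60,0,-150],"angular":[0,0,0]},{"jaw":1,"xyz":[-120,0,-150],"angular":[0,0,0]},{"jaw":1,"xyz":[-150,100,-150],"angular":[0,0,0]},{"jaw":1,"xyz":[-150,100,-150],"angular":[0,0,0]}]'
python3 -m creep '[{"jaw":1,"xyz":[0,0,0],"angular":[0,0,0]},{"jaw":1,"xyz":[0,0,0],"angular":[0,0,0]},{"jaw":1,"xyz":[0,0,0],"angular":[0,0,0]}]'
python3 - <<'E'
from h import *
import cv2
a,d=viewer.get_image('top');W=cloud('top',d);b,_=viewer.get_image('scene')
for t in('bottle_mid','hook_handle','square_bottle_mid','plain_tab'):
  for r in silhouettes('top',t)[:1]:
    w=W[r['pixels']];w=w[~np.isnan(w[:,0])];hi=np.percentile(w[:,2],98);q=w[w[:,2]>hi-6];print(t,round(r['score'],2),hi,q.mean(0),axes2(q)[1],np.percentile(w,[2,98],axis=0).ravel())
o=np.hstack([a[40:280,140:420],b[150:390,130:410]]);o=cv2.resize(o,None,fx=1.4,fy=1.4);cv2.imwrite('pics/end.png',o[:,:,::-1])
E
```

```text
clock: 24.45
eef_pos: [460.3, -113.0, 226.4]
tool_rot: [-3.142, -0.003, 0.002]
force: [0.3, 0.0, -0.4]
width: 85.6
gripper_force: 0.0
clock: 24.82
eef_pos: [461.7, -110.5, 224.8]
tool_rot: [-3.141, -0.0, 0.004]
force: [0.1, 1.2, 0.1]
width: 85.2
gripper_force: 0.0
bottle_mid 0.91 120.96910071487261 [611.02 -12.1  117.78] -55.8023962526881 [589.65 -32.49  20.22 625.59   5.75 120.97]
hook_handle 0.96 90.15468523066146 [ 482.9  -354.83   86.86] -7.906096515773812 [ 422.88 -370.12   36.55  590.51 -340.52   90.15]
plain_tab 0.87 60.555439282052276 [693.58  93.93  59.55] -88.14756048954585 [669.18  38.99  -0.38 698.46 152.24  60.56]
```

View pics/end.png

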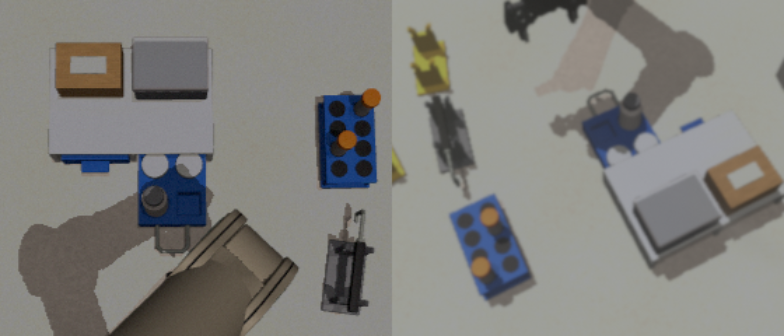

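The bottle stands seated in the round nest at (155,200), its top 117–121 mm up. The hook hangs in the grey cradle at (350,265), as it was, and the bystanders haven't moved.

```bash
python3 -c "
from cell import ctrl
print(ctrl.finish_job())"
```

```text
the job is handed in; nothing more can be done
None
```

The job is handed in at about 25 s: I drew the tray out about 115 mm with the hook, hung the hook back in its cradle and set the round bottle upright in the round nest. The plain tray and the tube rack look undisturbed; the square bottle was neither approached nor re-measured.

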